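Locate a bag-base board in the drilling jig and snap the toggle clamp shut

TASK

A bag-base board lies loose in the drilling jig, away from its stops, under the open toggle clamp. With the fingertips, slide the board fully home, flat and square, so that it touches both rear dowel pins and the side dowel pin; then push the clamp's handle down past its dead point until it snaps into lock and the spindle holds the board there. Only push: do not grip or lift anything, and leave the tools and supplies lying about as they are.

Things in the scene. Friction and masses are not known exactly. Their poses are not given: they have to be found in the camera images.
- jig: Fixed plywood plate, 180 mm (its x) by 380 mm (its y), 15 mm thick; origin at the centre of its underside, so its top is 15 mm above the table. Its x axis points to the rear (away from the robot), its y axis to the left, where the toggle clamp stands. Its three fixed steel dowel pins are 10 mm in diameter and stand 14.5 mm above its top.
- rear_pin_right (a point): Centre of the right rear dowel pin at the plate's top, at jig (x, y) = (75, -140) mm.
- rear_pin_left (a point): Centre of the left rear dowel pin at the plate's top, at jig (x, y) = (75, -40) mm.
- side_pin (a point): Centre of the side dowel pin at the plate's top, at jig (x, y) = (15, 5) mm.
- base_board: Loose brown board, flat on the jig, 110 mm (its x) by 160 mm (its y), 9 mm thick, 0.1 kg, corners rounded to 10 mm. Origin: centre of its underside. It starts 8 to 30 mm short of the pins, turned up to 0.12 rad; pushed at mid-length it may wedge askew on one pin, pushed near the lagging end it squares up. Home: rear edge (+x) on both rear pins, left edge (+y) on the side pin, centre at jig (15, -80) mm.
- board_center (a point): Centre of the bag-base board, half-way up its thickness (19.5 mm above the table; its edges span 15 to 24 mm above the table).
- clamp_handle (a joint): Turn of the clamp's handle, rad: 0 fully open, growing as it is pushed down; it starts between 0 and 0.1 and stays where it is left. The spindle meets the board at about 0.85; from there the handle pushes back (less than 10 N at the grip point) until the dead point at 1.15, past which it snaps by itself to its stop at 1.25: locked.
- handle_pivot (a point): Pivot of the handle, at jig (x, y, z) = (34, 84, 55) mm; hinge line parallel to the jig's x axis. The clamp works in the vertical plane at jig x = 34 mm. Its bracket is 52 mm wide along x and covers jig y = 30 to 96 mm, up to 65 mm above the table.
- handle_grip (a point): Point on the upper side of the handle's black grip (round, 17 mm thick, 48 to 118 mm from the pivot), 90 mm along the handle, 8.5 mm above its centre line. The handle points from the pivot to jig +y and up, (1.28 - joint value) rad above level: steep when open, nearly level when locked (this point then 66 mm above the table). To close, push this side to jig +y and round the pivot downwards.
- clamp_spindle: Sprung spindle with a black rubber foot, 17 mm wide, at the end of the clamp's arm, 70 mm from the arm's pivot at jig (x, y, z) = (34, 40, 51) mm. Open, the arm slants up and the foot hangs at about jig y = -20 mm, 95 mm above the table (keep the gripper clear of it); locked, it presses the board at jig (x, y) = (34, -30) mm with about 20 N.
- punch_0: Bystander: hollow punch, 15 x 93 mm steel rod, lying on the front left of the jig plate; to be left alone.
- wax_block: Bystander: small yellow wax block, 30 x 46 x 19 mm, on the rear left of the jig plate; to be left alone.
- rivet_tin: Bystander: flat red tin box, 70 x 121 x 34 mm, behind the jig; to be left alone.
- glue_pot: Bystander: grey glue tin with black cap, 71 mm wide, 110 mm tall, behind the jig; to be left alone.
- mallet_poly: Bystander: mallet with round white head and wooden handle, 257 mm long, lying front left; to be left alone.
- swatch_book: Bystander: fan of leather swatches, 102 x 119 x 17 mm, front right; to be left alone.
- bobbin_0: Bystander: metal thread bobbin, 25 mm across, 12 mm tall, at the right; to be left alone.
- bobbin_1: Bystander: metal thread bobbin, 25 mm across, 12 mm tall, at the right; to be left alone.
- rotary_cutter: Bystander: cutter with yellow handle, 175 mm long, at the left; to be left alone.
- awl_round: Bystander: awl with turned wooden handle, 158 mm long, at the back; to be left alone.
Things that resemble listed ones, but are neither listed nor needed, are in the scene too. Several things have the shape of the base_board; the one meant has the colours described above.

How it is judged:
On the way, in this order (a step that is already met when the one before it is completed fails the run):
1. the board lies home against both rear pins and the side pin while the clamp is still open (x of board_center in the frame of jig above 0.0125 m and y of board_center in the frame of jig above -0.0825 m and angle between the x axis of base_board and the x axis of jig, either way round below 0.025 rad and z of board_center in the frame of jig below 0.0225 m and value of joint clamp_handle below 0.75 rad), for 0.2 s.
2. the clamp handle is past its dead point and in lock (value of joint clamp_handle above 1.2 rad), for 0.2 s.
At the end, for the whole second after the job is handed in: The board lies flat and at rest within 2.5 mm of its home against the rear pins and the side pin and within 0.025 rad of square; the handle stands beyond 1.2 rad (past its dead point at 1.15, stop at 1.25); the spindle presses the board with more than 12 N (x of board_center in the frame of jig above 0.0125 m and y of board_center in the frame of jig above -0.0825 m and angle between the x axis of base_board and the x axis of jig, either way round below 0.025 rad and z of board_center in the frame of jig below 0.0225 m and value of joint clamp_handle above 1.2 rad and contact force between clamp_spindle and base_board above 12 N and linear speed of base_board below 0.01 m/s); the robot touches nothing.
It fails at once if the board is lifted or tipped (z of board_center in the frame of jig above 0.0295 m or angle between base_board's own z axis and vertical above 0.12 rad).
It fails at once if a bystander is moved by more than 15 mm (distance of any of punch_0, wax_block, rivet_tin, glue_pot, mallet_poly, swatch_book, bobbin_0, bobbin_1, rotary_cutter, awl_round from where it was at the start of the episode above 0.015 m).
It also fails if it takes over 64 s, if anything falls off the work surface, if the arm or the gripper's body presses on something with over 40 N, if the wrist force passes 120 N, or if a joint passes its speed limit or range.

ROBOT

A 7-joint arm with a two-finger parallel gripper is mounted at the origin on the work surface; the furniture and walls round the work are solid. World frame = base frame: x ahead of the robot, y to its left, z up, the work surface at z = 0. Lengths are in m, angles in rad, forces in N, time in s.
With the tool pointing down it reaches from about 0.4 to 0.85 m from the base axis. Payload 4.5 kg.
Tool frame: the origin (TCP) lies at the very end of the fingers, on their centre line; the grasp point (between the pads) lies 19 mm behind it (r.pinch_z is the distance from the TCP to the grasp point, in m); z points along the fingers, y is the line along which they close (so a half turn about z gives the same grasp; the last joint's range is limited). The gripper opens to 88 mm and grips with 3 to 60 N. Pads are 18 mm wide; open, the fingers measure 123 mm over their backs; the gripper's body (75 mm by 187 mm) begins 45 mm behind the grasp point.
Start: joints at [1.15, 0.689, -0.195, 1.565, 0.157, 0.902, -0.215], TCP at [0.275, -0.561, 0.239] pointing down, gripper open.
Joint ranges: [-3.01, 3.01], [-0.46, 2.08], [-1.47, 1.51], [0.13, 2.56], [-1, 4.14], [0.04, 2.09], [-2.66, 2.66]. Speed limits (rad/s): [2.57, 2.57, 3.14, 3.14, 3.14, 3.14, 3.14].

INTERFACE

Orientations are given as a unit quaternion [x, y, z, w].
In Python, from plant import r, cams gives the robot as it stands.
- The arm moves only by the shell command python3 -m pendant 'ROWS' [FORCE]. ROWS is JSON, a list of rows, each a list of 3 entries, a list of its own where there are three numbers: the closure, from -1 (fully open) to 1 (shut), then the shift along the tool's x, y, z in mm, then the turn, a rotation vector about the tool's x, y, z in degrees. A call has 1 to 8 rows; each row shifts and turns the commanded pose from where the row before left it, along the tool's axes as they then stand; what a row does not reach is not made up. A row lasts 1/8 s, in which the tool goes at most 62.5 mm and 10.7 degrees, less where a joint would pass 70% of its speed; a pose out of reach is approached as far as the arm can. A call with a gripper value outside its range is refused whole. The fingers move at their own pace and stop on an object; FORCE is the grip in N (left out, the last holds). Time passes only in rows, so rows that do not move let the fingers close. It gives the time, the measured TCP pose, the force, the opening and the grip force at its end, in the units of the state.
- r.get_state(): the state, without advancing time (a new reading comes with each control period).
- cams.snapshot(name): name is "scene" or "top"; returns a dict with "img" (480x640x3 uint8, red, green, blue), "camera_matrix" (3x3 intrinsics, pixels), "camera_from_world" (4x4, takes a point from world to camera coordinates). Camera axes: x right, y up, looking along -z (the intrinsics and any distortion apply to the point x, -y, -z); pixel columns grow to the right and rows downward; lengths in m; the calibration is good to about 2 mm. A picture is of the moment at which its call begins. There is no depth.
- r.finish_job(): hands the job in; it is judged then, once.
The state is a dict: "clock": time; "q": joint angles; "qd": joint speeds; "joint_torque": joint torques, N m; "tool_pos": TCP position; "eef_rot": TCP orientation; "contact_force": force on the tool from outside, world axes, zero at the start; "moment": the same for the moment, N m; "opening": opening from 0.0 (shut) to 1.0 (fully open); "finger_force": force on a finger pad.
Only numpy, scipy, OpenCV 4.12 (cv2) and the standard library are available. Lean on these libraries where they do the work, as an engineer would, in place of code of your own. Each camera call takes 0.05 s, during which the arm holds its last target. There are 200 camera calls.

## Working session

There is one attempt and no reset: what is moved stays moved. The work goes in short steps, Python scripts to look and compute and a shell command to move; the robot and the scene stay as the last step left them, time stands still between calls to the robot, and variables do not carry over. Pictures are saved under pics/ and viewed, at most 10 in all, crops included, and the job is handed in when it is done.

```bash
ls; mkdir -p pics; python3 - <<'E'
from plant import r,cams
import cv2,numpy as np
for n in("top","scene"):
    s=cams.snapshot(n);cv2.imwrite(f"pics/{n}0.png",s["img"][:,:,::-1]);print(s["camera_matrix"],s["camera_from_world"], s.keys())
    np.savez(f"{n}0.npz",**{k:s[k] for k in("img","camera_matrix","camera_from_world")})
print(r.get_state())
E
```

```text
pics
[[541.41362208   0.         325.20623571]
 [  0.         541.41362208 242.22318643]
 [  0.           0.           1.        ]] [[-4.92048489e-03 -9.99986326e-01 -1.77099044e-03 -1.27795242e-02]
 [ 9.88432510e-01 -5.13207443e-03  1.51574518e-01 -5.44122155e-01]
 [-1.51581534e-01 -1.00468440e-03  9.88444247e-01 -1.57261056e+00]
 [ 0.00000000e+00  0.00000000e+00  0.00000000e+00  1.00000000e+00]] dict_keys(['img', 'camera_matrix', 'camera_from_world'])
[[496.27796732   0.         322.52614225]
 [  0.         496.27796732 243.39563804]
 [  0.           0.           1.        ]] [[-0.77006271 -0.63758173  0.02220258  0.40206035]
 [ 0.43965322 -0.50514582  0.74265251 -0.32549999]
 [-0.46228613  0.58165044  0.66930882 -1.13433662]
 [ 0.          0.          0.          1.        ]] dict_keys(['img', 'camera_matrix', 'camera_from_world'])
{'clock': 0.1, 'q': array([ 1.14981072,  0.68990598, -0.19454001,  1.56618138,  0.15725215,
        0.90250657, -0.21509004]), 'qd': array([ 1.22587130e-04, -3.65259075e-05, -9.21674973e-05, -4.72642425e-03,
        4.93176843e-04,  1.13375141e-03, -5.37540028e-04]), 'joint_torque': array([-3.70295020e-03, -5.28501749e+01, -1.27163518e+00, -1.53834790e+01,
       -5.25413838e-02,  2.08928934e-03,  5.04223522e-05]), 'tool_pos': array([ 0.27428703, -0.56099205,  0.2380027 ]), 'eef_rot': array([ 9.74249850e-01,  2.25469682e-01, -2.14209576e-04, -7.78910645e-04]), 'contact_force': array([-0.2583884 ,  1.26419571,  0.43516674]), 'moment': array([-0.0098789 , -0.03809868, -0.04052519]), 'finger_force': 0.0, 'opening': 1.0001046407811325}
```

View pics/top0.png

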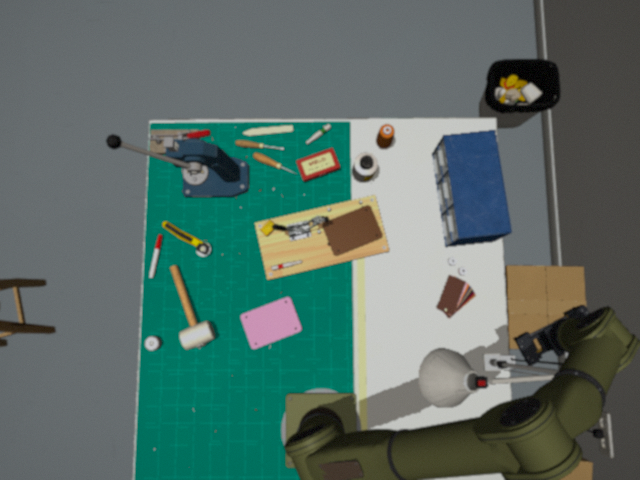

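View pics/scene0.png

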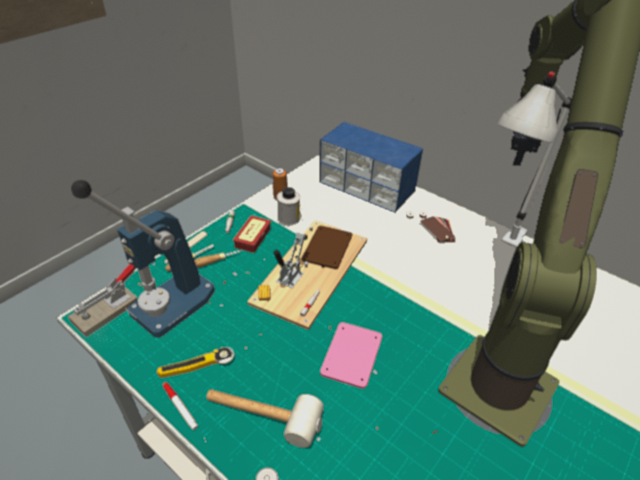

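The top view shows the jig at about x 256–389, y 195–278, and the brown board at 322–384, 205–255. The clamp is around (305, 228), the punch at (286, 265) and the wax block at (267, 228).

```bash
cat > h.py <<'E'
import cv2,numpy as np
def load(n): return dict(np.load(n+".npz"))
def shot(n,save=None):
    from plant import cams
    s=cams.snapshot(n)
    if save: np.savez(save,**{k:s[k] for k in("img","camera_matrix","camera_from_world")})
    return s
def ray(s,px):
    px=np.atleast_2d(np.asarray(px,float));K=s["camera_matrix"];T=s["camera_from_world"]
    d=np.c_[(px-[K[0,2],K[1,2]])/K[0,0],np.ones(len(px))]*[1,-1,-1]
    return -T[:3,:3].T@T[:3,3], d@T[:3,:3]
def plane(s,px,z):
    c,d=ray(s,px); return c+d*((z-c[2])/d[:,2])[:,None]
def proj(s,p):
    p=np.atleast_2d(p);K=s["camera_matrix"];T=s["camera_from_world"]
    q=(p@T[:3,:3].T+T[:3,3])*[1,-1,-1]; q=q@K.T; return q[:,:2]/q[:,2:]
def board(s,roi,z=.024):
    x0,y0,x1,y1=roi
    hsv=cv2.cvtColor(s["img"],cv2.COLOR_RGB2HSV)[y0:y1,x0:x1].astype(int)
    m=((hsv[...,2]<130)&(hsv[...,2]>25)&(hsv[...,0]<20)&(hsv[...,1]>90)).astype(np.uint8)
    m=cv2.morphologyEx(m,cv2.MORPH_OPEN,np.ones((5,5)))
    c=max(cv2.findContours(m,0,1)[0],key=cv2.contourArea).reshape(-1,2)+[x0,y0]
    P=plane(s,c,z)[:,:2]
    return c,P,cv2.minAreaRect((P*1000).astype(np.float32)),m
E
python3 - <<'E'
from h import *
s=load("top0");img=s["img"]
x0,y0,x1,y1=245,185,400,290
hsv=cv2.cvtColor(img,cv2.COLOR_RGB2HSV)[y0:y1,x0:x1]
for p in [(280,225-10),(340,262),(380,250),(350,230),(370,215),(300,250)]: print(p,cv2.cvtColor(img,cv2.COLOR_RGB2HSV)[p[1],p[0]])
c,P,R,m=board(s,(315,198,392,262));print("board",R)
j=((hsv[...,0]<28)&(hsv[...,0]>8)&(hsv[...,1]>60)&(hsv[...,2]>130)).astype(np.uint8)
cj=max(cv2.findContours(j,0,1)[0],key=cv2.contourArea).reshape(-1,2)+[x0,y0]
Pj=plane(s,cj,.015)[:,:2];h=cv2.convexHull((Pj*1000).astype(np.float32))
R2=cv2.minAreaRect(h);print("jig",R2,cv2.boxPoints(R2))
o=img.copy();cv2.polylines(o,[c.astype(int)],1,(0,255,255),1);b=np.c_[cv2.boxPoints(R2)/1000,[.015]*4];cv2.polylines(o,[proj(s,b).round().astype(int)],1,(255,0,0),1)
cv2.imwrite("pics/c1.png",cv2.resize(o[y0:y1,x0:x1],None,fx=5,fy=5,interpolation=cv2.INTER_CUBIC)[:,:,::-1])
E
```

```text
(280, 215) [ 79 130 124]
(340, 262) [ 21 101 151]
(380, 250) [ 17 123 197]
(350, 230) [ 12 135 104]
(370, 215) [ 12 141 103]
(300, 250) [ 18 117 203]
board ((583.7119140625, -94.6792221069336), (108.68121337890625, 159.19943237304688), 21.03656578063965)
jig ((563.8187866210938, -4.4017333984375), (180.96853637695312, 377.7014465332031), 13.15668773651123) [[ 432.7244   158.89633]
 [ 518.6948  -208.89093]
 [ 694.9132  -167.6998 ]
 [ 608.94275  200.08746]]
```

View pics/c1.png

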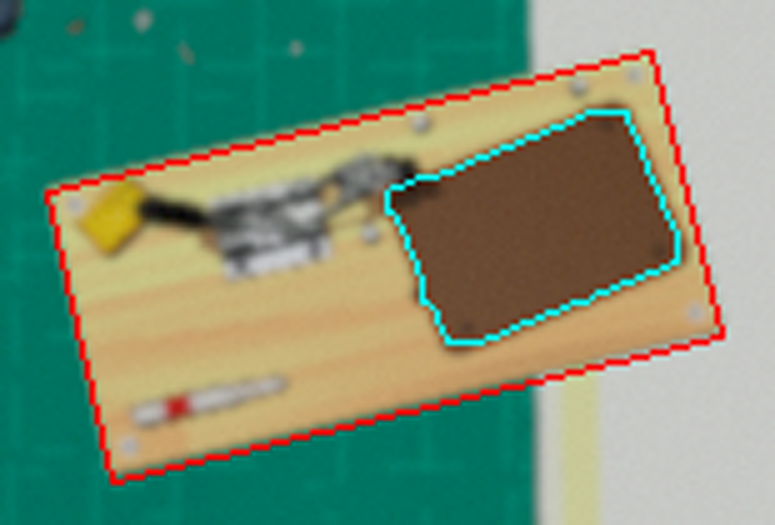

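```bash
python3 - <<'E'
from h import *
t=load("top0");s=load("scene0")
def tri(a,b):
    c1,d1=ray(t,a);c2,d2=ray(s,b);d1=d1[0];d2=d2[0]
    k=np.linalg.lstsq(np.c_[d1,-d2],c2-c1,rcond=None)[0];p,q=c1+k[0]*d1,c2+k[1]*d2
    return (p+q)/2,np.linalg.norm(p-q)
print("lamp shade",tri((447,377),(533,112)));print("lamp red knob",tri((482,382),(551,74)))
print("lamp base",plane(t,(500,362),.01),plane(s,(514,236),.01))
a=np.radians(13.157);ex=np.array([np.cos(a),np.sin(a)]);ey=np.array([-ex[1],ex[0]]);o=np.array([.5638,-.0044])
for nm,p,z in[("rl",(420,123),.0295),("rr",(578,88),.0295),("side",(370,233),.0295),("punchL",(135,415),.02),("punchR",(285,383),.02),("wax",(112,215),.025)]:
    d=plane(t,np.array(p)/5+[245-.4,185-.4],z)[0,:2]-o;print(nm,d@ex*1e3,d@ey*1e3)
o_=s["img"][200:340,230:390]
cv2.imwrite("pics/s1.png",cv2.resize(o_,None,fx=4,fy=4,interpolation=cv2.INTER_CUBIC)[:,:,::-1])
E
```

```text
lamp shade (array([ 0.19133849, -0.26188111,  0.51457282]), np.float64(0.007467069806273449))
lamp red knob (array([ 0.19086668, -0.31272867,  0.57975041]), np.float64(0.0010988712325881837))
lamp base [[ 0.19011914 -0.52739428  0.01      ]] [[ 0.18791594 -0.51070662  0.01      ]]
rl 76.15113615071785 -40.29721588155443
rr 74.92253004839067 -138.7165893530194
side 17.338190050751084 4.800900607752049
punchL -56.051013586086306 167.25250955626026
punchR -58.16665370627236 75.3388814900221
wax 65.1956399560151 153.9455398808847
```

View pics/s1.png

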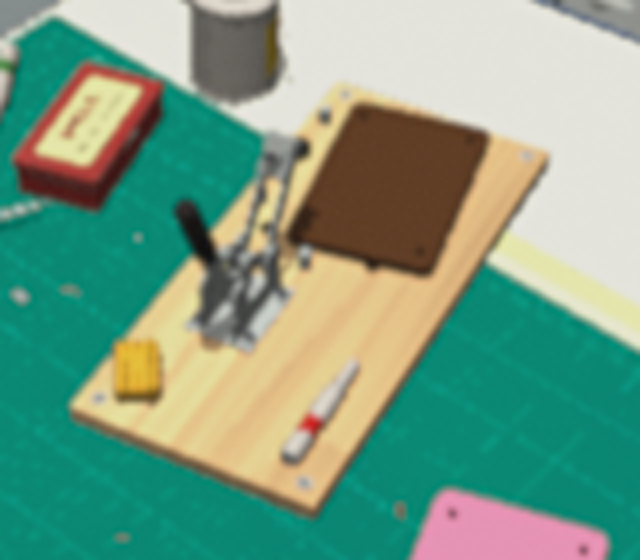

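The clamp is open, and the pins land within about 2 mm of their nominal jig positions. The lamp's top is about 0.58 m high near the arm's sweep, so I'll raise the arm first and then swing across.

```bash
python3 -m pendant '[[1,[0,0,-60],[0,0,0]],[1,[0,0,-60],[0,0,0]],[1,[0,0,-60],[0,0,0]],[1,[0,0,-60],[0,0,0]],[1,[0,0,0],[0,0,0]],[1,[0,0,0],[0,0,0]]]' 20
```

```text
clock: 0.85
tool_pos: [0.2743, -0.561, 0.4775]
eef_rot: [0.974, 0.226, -0.0, -0.001]
contact_force: [1.0, -0.1, -0.7]
opening: 0.343
finger_force: 0.0
```

```bash
python3 -m pendant '[[1,[57,-20,0],[0,0,0]],[1,[57,-20,0],[0,0,0]],[1,[50,-34,0],[0,0,0]],[1,[50,-34,0],[0,0,0]],[1,[50,-34,0],[0,0,0]],[1,[50,-34,0],[0,0,0]],[1,[40,-45,0],[0,0,0]],[1,[0,0,0],[0,0,0]]]'
```

```text
clock: 1.85
tool_pos: [0.4963, -0.2011, 0.4768]
eef_rot: [0.973, 0.231, -0.001, -0.003]
contact_force: [0.6, -0.9, 0.4]
opening: 0.001
finger_force: 0.0
```

```bash
cat >> h.py <<'E'
A=np.radians(13.157);EX=np.array([np.cos(A),np.sin(A)]);EY=np.array([-EX[1],EX[0]]);O=np.array([.5638,-.0044])
def where():
    from plant import r
    from scipy.spatial.transform import Rotation as R
    st=r.get_state();m=R.from_quat(st["eef_rot"]).as_matrix();d=st["tool_pos"][:2]-O
    print("t",round(st["clock"],2),"jig mm",(d@EX*1e3).round(1),(d@EY*1e3).round(1),"z",(st["tool_pos"][2]*1e3).round(1),"yaw-jig deg",np.degrees(np.arctan2(m[1,0],m[0,0])-A).round(2),"zaxis",m[:,2].round(3),"F",st["contact_force"].round(1))
E
python3 -m pendant '[[1,[18,-40,0],[0,0,0]],[1,[18,-40,0],[0,0,0]],[1,[16,-40,0],[0,0,0]],[1,[0,0,60],[0,0,7]],[1,[0,0,60],[0,0,6.5]],[1,[0,0,60],[0,0,0]],[1,[0,0,60],[0,0,0]],[1,[0,0,0],[0,0,0]]]'; python3 -c "from h import *;where()"
```

```text
clock: 2.85
tool_pos: [0.485, -0.0777, 0.2345]
eef_rot: [0.994, 0.109, -0.006, -0.001]
contact_force: [0.0, 0.4, -0.7]
opening: 0.007
finger_force: 0.0
t 2.85 jig mm -93.5 -53.4 z 234.5 yaw-jig deg -0.63 zaxis [-0.013  0.    -1.   ] F [ 0.   0.4 -0.7]
```

```bash
python3 -m pendant '[[1,[0,-8,55],[0,0,0]],[1,[0,0,60],[0,0,0]],[1,[0,0,60],[0,0,0]],[1,[0,0,24],[0,0,0]],[1,[0,0,0],[0,0,0]],[1,[0,0,0],[0,0,0]]]'; python3 -c "from h import *;where()
s=shot('top','t1');cv2.imwrite('pics/t1.png',cv2.resize(s['img'][170:310,230:410],None,fx=4,fy=4,interpolation=2)[:,:,::-1])"
```

```text
clock: 3.6
tool_pos: [0.4895, -0.0695, 0.0415]
eef_rot: [0.994, 0.109, 0.002, 0.0]
contact_force: [-0.3, -1.1, 0.3]
opening: 0.006
finger_force: 0.0
t 3.6 jig mm -87.2 -46.5 z 41.5 yaw-jig deg -0.63 zaxis [ 0.003 -0.001 -1.   ] F [-0.3 -1.1  0.3]
```

View pics/t1.png

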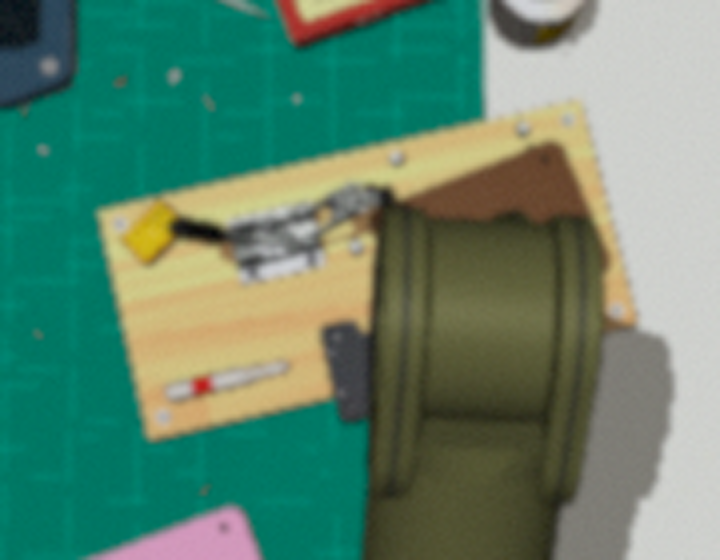

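```bash
python3 -m pendant '[[1,[0,0,22],[0,0,0]],[1,[0,0,0],[0,0,0]],[1,[5,0,0],[0,0,0]],[1,[5,0,0],[0,0,0]],[1,[5,0,0],[0,0,0]],[1,[5,0,0],[0,0,0]],[1,[0,0,0],[0,0,0]]]'; python3 -c "from h import *;where()"
```

```text
clock: 4.53
tool_pos: [0.508, -0.0644, 0.0178]
eef_rot: [0.994, 0.109, 0.001, -0.0]
contact_force: [-0.4, -0.5, -0.4]
opening: 0.008
finger_force: 0.0
t 4.53 jig mm -68.0 -45.8 z 17.8 yaw-jig deg -0.59 zaxis [ 0.001  0.    -1.   ] F [-0.4 -0.5 -0.4]
```

```bash
python3 -m pendant '[[1,[3,0,0],[0,0,0]],[1,[3,0,0],[0,0,0]],[1,[3,0,0],[0,0,0]],[1,[3,0,0],[0,0,0]],[1,[0,0,0],[0,0,0]]]'; python3 -c "from h import *;where()"
cat > look.py <<'E'
import sys
from h import *
s=shot('scene',sys.argv[1]);cv2.imwrite(f'pics/{sys.argv[1]}.png',cv2.resize(s['img'][190:310,250:400],None,fx=5,fy=5,interpolation=2)[:,:,::-1])
E
python3 look.py s2
```

```text
clock: 5.15
tool_pos: [0.5195, -0.0619, 0.0177]
eef_rot: [0.994, 0.109, 0.0, 0.0]
contact_force: [-0.1, 0.1, 0.1]
opening: 0.005
finger_force: 0.0
t 5.15 jig mm -56.2 -46.0 z 17.7 yaw-jig deg -0.59 zaxis [ 0.001  0.    -1.   ] F [-0.1  0.1  0.1]
```

View pics/s2.png

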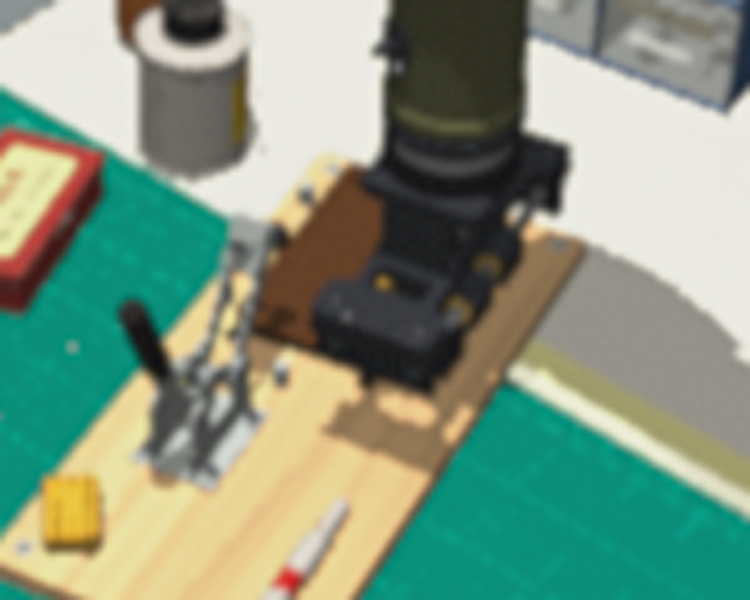

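The finger is behind the board's front edge near its left end, and the board's left edge now looks nearly square. I'll keep pushing in small steps.

```bash
python3 -m pendant '[[1,[2,0,0],[0,0,0]],[1,[2,0,0],[0,0,0]],[1,[2,0,0],[0,0,0]],[1,[1,0,0],[0,0,0]],[1,[0,0,0],[0,0,0]]]'; python3 -c "from h import *;where()"
```

```text
clock: 5.82
tool_pos: [0.5261, -0.0605, 0.0177]
eef_rot: [0.994, 0.109, 0.0, 0.0]
contact_force: [-0.5, 0.1, 0.7]
opening: 0.002
finger_force: 0.0
t 5.83 jig mm -49.5 -46.0 z 17.7 yaw-jig deg -0.59 zaxis [ 0. -0. -1.] F [-0.5  0.1  0.7]
```

```bash
python3 -m pendant '[[1,[1,0,0],[0,0,0]],[1,[1,0,0],[0,0,0]],[1,[0,0,0],[0,0,0]]]'; python3 -m pendant '[[1,[1,0,0],[0,0,0]],[1,[1,0,0],[0,0,0]],[1,[0,0,0],[0,0,0]]]';python3 -c "from h import *;where()"
```

```text
clock: 6.2
tool_pos: [0.527, -0.0603, 0.0177]
eef_rot: [0.994, 0.109, -0.001, 0.0]
contact_force: [-1.9, -0.0, 1.6]
opening: 0.001
finger_force: 1.1
clock: 6.58
tool_pos: [0.5272, -0.0602, 0.0176]
eef_rot: [0.994, 0.109, -0.002, 0.0]
contact_force: [-6.9, 0.3, 5.3]
opening: 0.005
finger_force: 3.0
t 6.58 jig mm -48.3 -46.0 z 17.6 yaw-jig deg -0.63 zaxis [-0.005 -0.001 -1.   ] F [-6.9  0.3  5.3]
```

Resistance at x = −48 matches the left pin contact. Next I'll push nearer the right pin to square the board.

```bash
python3 -m pendant '[[1,[-10,0,0],[0,0,0]],[1,[0,30,0],[0,0,0]],[1,[0,30,0],[0,0,0]],[1,[2,0,0],[0,0,0]],[1,[2,0,0],[0,0,0]],[1,[2,0,0],[0,0,0]],[1,[0,0,0],[0,0,0]]]'; python3 -c "from h import *;where()"; python3 -m pendant '[[1,[1,0,0],[0,0,0]],[1,[1,0,0],[0,0,0]],[1,[1,0,0],[0,0,0]],[1,[0,0,0],[0,0,0]]]'; python3 -c "from h import *;where()"
```

```text
clock: 7.45
tool_pos: [0.539, -0.1179, 0.0177]
eef_rot: [0.994, 0.11, 0.0, -0.0]
contact_force: [-0.1, 0.4, -0.1]
opening: 0.001
finger_force: 0.0
t 7.45 jig mm -49.9 -104.8 z 17.7 yaw-jig deg -0.5 zaxis [ 0.     0.001 -1.   ] F [-0.1  0.4 -0.1]
clock: 7.95
tool_pos: [0.5405, -0.1188, 0.0176]
eef_rot: [0.994, 0.109, -0.001, 0.0]
contact_force: [-4.2, -0.4, 3.5]
opening: 0.005
finger_force: 2.1
t 7.95 jig mm -48.7 -106.1 z 17.6 yaw-jig deg -0.62 zaxis [-0.002 -0.001 -1.   ] F [-4.2 -0.4  3.5]
```

```bash
python3 -m pendant '[[1,[-20,0,0],[0,0,0]],[1,[0,0,-50],[0,0,0]],[1,[0,55,0],[0,0,0]],[1,[30,50,0],[0,0,0]],[1,[52,0,0],[0,0,0]],[1,[0,0,0],[0,0,0]],[1,[0,0,0],[0,0,0]]]'; python3 -c "from h import *;where()
g=plane(load('top0'),[(366,163),(451,262),(318,165)],.05)[:,:2]-O;print(g@EX,g@EY)"
```

```text
clock: 8.82
tool_pos: [0.625, -0.2069, 0.0674]
eef_rot: [0.994, 0.11, -0.0, -0.0]
contact_force: [0.2, -0.4, -0.2]
opening: 0.007
finger_force: 0.0
t 8.82 jig mm 13.5 -211.1 z 67.4 yaw-jig deg -0.55 zaxis [-0.  0. -1.] F [ 0.2 -0.4 -0.2]
[ 0.18460229 -0.16667147  0.21240806] [-0.18287761 -0.35295382 -0.03985214]
```

```bash
python3 -m pendant '[[1,[0,0,50],[0,0,0]],[1,[0,0,0],[0,0,0]],[1,[0,-5,0],[0,0,0]],[1,[0,-5,0],[0,0,0]],[1,[0,-5,0],[0,0,0]],[1,[0,-4,0],[0,0,0]],[1,[0,-4,0],[0,0,0]],[1,[0,-3,0],[0,0,0]]]'; python3 -c "from h import *;where()";python3 -m pendant '[[1,[0,-2,0],[0,0,0]],[1,[0,-2,0],[0,0,0]],[1,[0,0,0],[0,0,0]]]'; python3 -c "from h import *;where()"
```

```text
clock: 9.82
tool_pos: [0.6196, -0.182, 0.0179]
eef_rot: [0.994, 0.109, 0.0, 0.0]
contact_force: [0.5, -0.3, 1.2]
opening: 0.006
finger_force: 0.5
t 9.82 jig mm 13.9 -185.6 z 17.9 yaw-jig deg -0.6 zaxis [ 0. -0. -1.] F [ 0.5 -0.3  1.2]
clock: 10.2
tool_pos: [0.6186, -0.1778, 0.0177]
eef_rot: [0.994, 0.109, -0.0, -0.0]
contact_force: [-0.3, -1.4, 0.3]
opening: 0.003
finger_force: 0.2
t 10.2 jig mm 13.9 -181.4 z 17.7 yaw-jig deg -0.59 zaxis [-0.  0. -1.] F [-0.3 -1.4  0.3]
```

```bash
for i in 1 ; do python3 -m pendant '[[1,[0,-1,0],[0,0,0]],[1,[0,-1,0],[0,0,0]],[1,[0,-1,0],[0,0,0]],[1,[0,0,0],[0,0,0]]]'; python3 -m pendant '[[1,[0,-1,0],[0,0,0]],[1,[0,-1,0],[0,0,0]],[1,[0,0,0],[0,0,0]]]'; done; python3 -c "from h import *;where()"; python3 look.py s3
```

```text
clock: 10.7
tool_pos: [0.6178, -0.1749, 0.0176]
eef_rot: [0.994, 0.109, -0.0, -0.0]
contact_force: [-0.5, -1.2, -0.1]
opening: 0.002
finger_force: 0.0
clock: 11.08
tool_pos: [0.6175, -0.173, 0.0177]
eef_rot: [0.994, 0.109, -0.0, -0.0]
contact_force: [-0.1, -0.1, 0.5]
opening: 0.003
finger_force: 0.0
t 11.07 jig mm 13.9 -176.4 z 17.7 yaw-jig deg -0.59 zaxis [-0.  0. -1.] F [-0.1 -0.1  0.5]
```

View pics/s3.png

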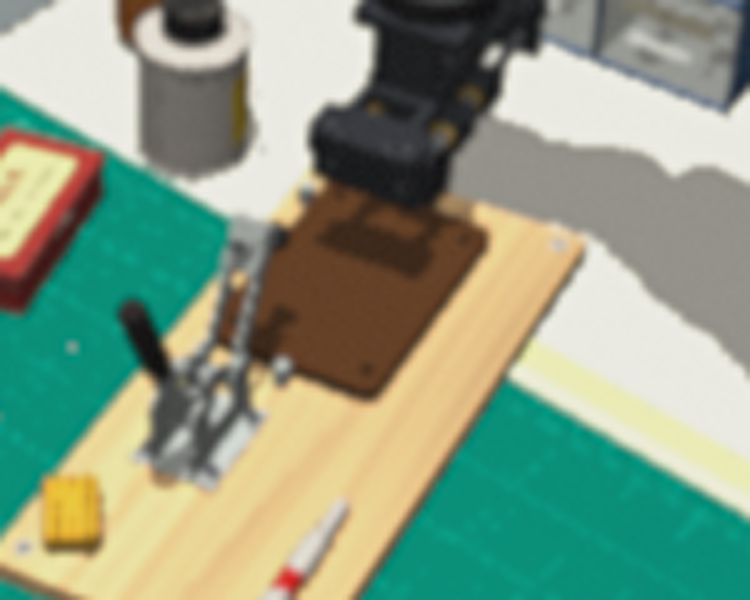

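The board is square along the rear pins, and its left edge is close to the side pin at about (282, 370). I'll push on until the force rises.

```bash
python3 -m pendant '[[1,[0,-1,0],[0,0,0]],[1,[0,-1,0],[0,0,0]],[1,[0,0,0],[0,0,0]]]';python3 -c "from h import *;where()"; python3 -m pendant '[[1,[0,-1,0],[0,0,0]],[1,[0,-1,0],[0,0,0]],[1,[0,0,0],[0,0,0]]]'; python3 -c "from h import *;where()"
```

```text
clock: 11.5
tool_pos: [0.6171, -0.1712, 0.0178]
eef_rot: [0.994, 0.109, 0.0, -0.0]
contact_force: [0.2, 1.0, 1.2]
opening: 0.01
finger_force: 0.0
t 11.5 jig mm 14.0 -174.5 z 17.8 yaw-jig deg -0.59 zaxis [ 0.  0. -1.] F [0.2 1.  1.2]
clock: 11.88
tool_pos: [0.6168, -0.1706, 0.0179]
eef_rot: [0.994, 0.109, 0.0, 0.001]
contact_force: [0.5, -3.0, -0.0]
opening: 0.001
finger_force: 1.8
t 11.88 jig mm 13.8 -173.9 z 17.9 yaw-jig deg -0.64 zaxis [ 0.001 -0.002 -1.   ] F [ 0.5 -3.  -0. ]
```

```bash
python3 -m pendant '[[1,[0,-2,0],[0,0,0]],[1,[0,0,0],[0,0,0]]]'; python3 -c "from h import *;where()"; python3 -m pendant '[[1,[0,25,0],[0,0,0]],[1,[0,0,-50],[0,0,0]],[1,[-60,0,0],[0,0,0]],[1,[-27,-50,0],[0,0,0]],[1,[0,-60,0],[0,0,0]],[1,[0,0,50],[0,0,0]],[1,[0,0,0],[0,0,0]]]'; python3 -c "from h import *;where()"
```

```text
clock: 12.12
tool_pos: [0.6168, -0.1704, 0.0181]
eef_rot: [0.994, 0.109, 0.001, 0.002]
contact_force: [1.5, -7.1, -0.6]
opening: 0.007
finger_force: 3.4
t 12.12 jig mm 13.8 -173.7 z 18.1 yaw-jig deg -0.7 zaxis [ 0.001 -0.004 -1.   ] F [ 1.5 -7.1 -0.6]
clock: 13.0
tool_pos: [0.5132, -0.1001, 0.0168]
eef_rot: [0.994, 0.111, -0.0, -0.001]
contact_force: [-0.6, -1.1, 0.3]
opening: 0.006
finger_force: 0.0
t 13.0 jig mm -71.0 -81.6 z 16.8 yaw-jig deg -0.37 zaxis [-0.     0.002 -1.   ] F [-0.6 -1.1  0.3]
```

```bash
python3 -m pendant '[[1,[6,0,-1],[0,0,0]],[1,[6,0,0],[0,0,0]],[1,[5,0,0],[0,0,0]],[1,[3,0,0],[0,0,0]],[1,[2,0,0],[0,0,0]],[1,[2,0,0],[0,0,0]],[1,[1,0,0],[0,0,0]],[1,[0,0,0],[0,0,0]]]'; python3 -c "from h import *;where()"; python3 -m pendant '[[1,[1,0,0],[0,0,0]],[1,[1,0,0],[0,0,0]],[1,[0,0,0],[0,0,0]]]';python3 -c "from h import *;where()"
```

```text
clock: 14.0
tool_pos: [0.5358, -0.0984, 0.0186]
eef_rot: [0.994, 0.109, -0.001, 0.0]
contact_force: [-2.8, -1.3, 1.5]
opening: 0.007
finger_force: 1.8
t 14.0 jig mm -48.7 -85.1 z 18.6 yaw-jig deg -0.62 zaxis [-0.003 -0.001 -1.   ] F [-2.8 -1.3  1.5]
clock: 14.38
tool_pos: [0.536, -0.0984, 0.0186]
eef_rot: [0.994, 0.109, -0.003, 0.0]
contact_force: [-6.4, -1.1, 5.6]
opening: 0.003
finger_force: 3.6
t 14.38 jig mm -48.5 -85.2 z 18.6 yaw-jig deg -0.64 zaxis [-0.006 -0.002 -1.   ] F [-6.4 -1.1  5.6]
```

Seated with firm contact on the pins. I'll back off, lift high and move over the clamp.

```bash
python3 -m pendant '[[1,[-20,0,0],[0,0,0]],[1,[0,0,-55],[0,0,0]],[1,[0,0,-55],[0,0,0]],[1,[0,0,-55],[0,0,0]],[1,[0,0,-45],[0,0,0]],[1,[0,-55,0],[0,0,0]],[1,[0,-55,0],[0,0,0]],[1,[0,-50,0],[0,0,0]]]'; python3 -m pendant '[[1,[0,0,0],[0,0,0]],[1,[0,0,0],[0,0,0]]]';python3 - <<'E'
from h import *
where()
t=shot('top','t4');c,P,R,m=board(t,(310,190,395,262));d=np.array(R[0])/1e3-O;print(R,d@EX*1e3,d@EY*1e3,R[2]-13.157)
cv2.imwrite('pics/t4.png',cv2.resize(t['img'][170:310,230:410],None,fx=4,fy=4,interpolation=2)[:,:,::-1])
E
```

```text
clock: 15.38
tool_pos: [0.4857, 0.0569, 0.2293]
eef_rot: [0.994, 0.11, 0.002, -0.001]
contact_force: [1.3, -0.3, -0.2]
opening: 0.006
finger_force: 0.0
clock: 15.62
tool_pos: [0.4857, 0.0542, 0.2289]
eef_rot: [0.994, 0.109, 0.001, 0.0]
contact_force: [-0.4, -0.2, -0.0]
opening: 0.007
finger_force: 0.0
t 15.62 jig mm -62.7 74.8 z 228.9 yaw-jig deg -0.59 zaxis [ 0.002 -0.    -1.   ] F [-0.4 -0.2 -0. ]
((597.1078491210938, -85.41180419921875), (113.66514587402344, 143.10594177246094), 13.090080261230469) 13.993599752761169 -86.46678205325802 -0.06691973876953128
```

View pics/t4.png

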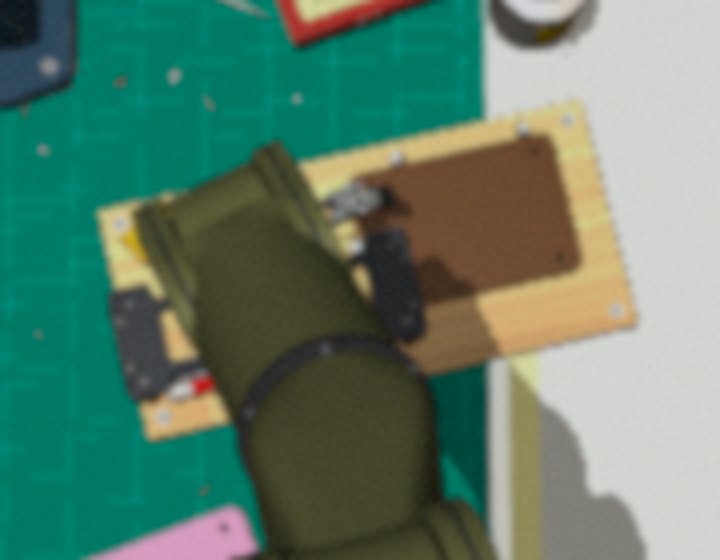

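The board is square at 13.1°, its rear edge is on both pins and its right edge is at jig y ≈ −158 (home is −160). It is home, so now the handle.

```bash
python3 -m pendant '[[1,[50,0,0],[0,0,0]],[1,[47,4,0],[0,0,0]],[1,[0,0,0],[0,0,0]],[1,[0,0,40],[0,0,0]],[1,[0,0,40],[0,0,0]],[1,[0,0,0],[0,0,0]],[1,[0,0,0],[0,0,0]]]'; python3 -c "from h import *;where()
s=shot('scene','s5');cv2.imwrite('pics/s5.png',cv2.resize(s['img'][170:290,230:380],None,fx=5,fy=5,interpolation=2)[:,:,::-1])"
```

```text
clock: 16.55
tool_pos: [0.5809, 0.0709, 0.1499]
eef_rot: [0.994, 0.109, 0.001, 0.0]
contact_force: [0.3, 0.4, 1.1]
opening: 0.005
finger_force: 0.0
t 16.55 jig mm 33.8 69.5 z 149.9 yaw-jig deg -0.66 zaxis [ 0.001  0.    -1.   ] F [0.3 0.4 1.1]
```

View pics/s5.png

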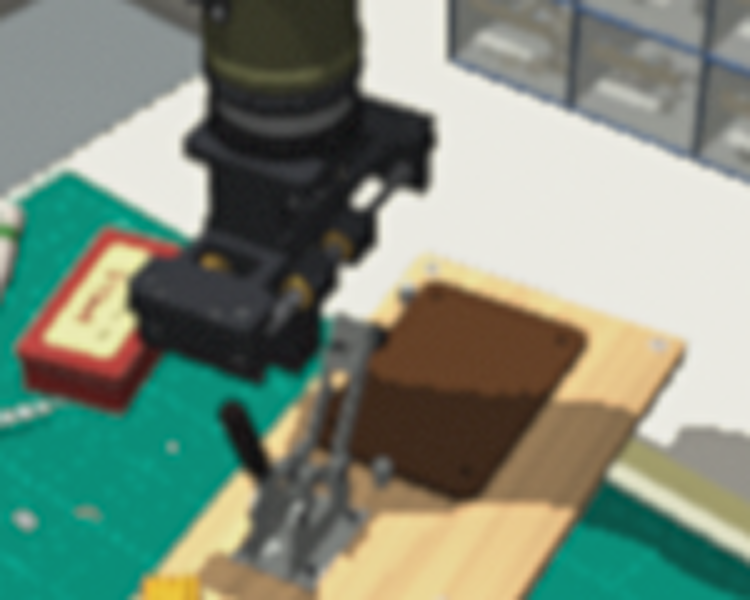

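```bash
python3 -c "
from h import *
s=load('s5')
def w(x,y,z): return np.r_[O+EX*x/1e3+EY*y/1e3,z/1e3]
for n,p in [('pivot',(34,84,55)),('tcp',(33.8,69.5,150)),('sidepin',(15,5,29.5)),('foot',(34,-20,95))]+[(f'tip{a}',(34,84+118*np.cos(a),55+118*np.sin(a))) for a in (1.28,1.18,1.0)]:
    print(n,((proj(s,w(*p))[0]-[230,170])*5).round())
"
```

```text
pivot [282. 506.]
tcp [291. 356.]
sidepin [383. 460.]
foot [374. 335.]
tip1.28 [241. 387.]
tip1.18 [230. 406.]
tip1.0 [211. 444.]
```

The handle tip at crop (232, 403) gives about 1.19 rad above level, so the joint is about 0.09. The geometry checks out. I'll follow the grip point's arc.

```bash
python3 -m pendant '[[1,[0,-13,4],[0,0,0]],[1,[0,-13,4],[0,0,0]],[1,[0,-8,3.5],[0,0,0]],[1,[0,-8,3.5],[0,0,0]],[1,[0,-7.5,5],[0,0,0]],[1,[0,-7.5,5],[0,0,0]],[1,[0,0,0],[0,0,0]]]'; python3 -c "from h import *;where()"; python3 -m pendant '[[1,[0,-6.5,6.5],[0,0,0]],[1,[0,-6.5,6.5],[0,0,0]],[1,[0,-4.5,6],[0,0,0]],[1,[0,-4.5,6],[0,0,0]],[1,[0,0,0],[0,0,0]]]'; python3 -c "from h import *;where()"
```

```text
clock: 17.48
tool_pos: [0.5673, 0.128, 0.1231]
eef_rot: [0.994, 0.11, -0.001, -0.0]
contact_force: [-0.1, -0.6, 1.4]
opening: 0.005
finger_force: 0.0
t 17.48 jig mm 33.6 128.1 z 123.1 yaw-jig deg -0.52 zaxis [-0.001  0.    -1.   ] F [-0.1 -0.6  1.4]
clock: 18.1
tool_pos: [0.5629, 0.1491, 0.0982]
eef_rot: [0.994, 0.11, -0.0, -0.0]
contact_force: [-0.1, 0.2, 0.2]
opening: 0.004
finger_force: 0.0
t 18.1 jig mm 34.1 149.7 z 98.2 yaw-jig deg -0.56 zaxis [-0.001 -0.    -1.   ] F [-0.1  0.2  0.2]
```

```bash
python3 -m pendant '[[1,[0,-3,5],[0,0,0]],[1,[0,-3,5],[0,0,0]],[1,[0,0,0],[0,0,0]]]'; python3 -m pendant '[[1,[0,-2,4],[0,0,0]],[1,[0,-2,4],[0,0,0]],[1,[0,0,4],[0,0,0]],[1,[0,0,0],[0,0,0]]]'; python3 -c "from h import *;where()"; python3 -m pendant '[[1,[0,0,3],[0,0,0]],[1,[0,0,3],[0,0,0]],[1,[0,0,2],[0,0,0]],[1,[0,0,0],[0,0,0]]]'; python3 -c "from h import *;where()"
```

```text
clock: 18.48
tool_pos: [0.5622, 0.1537, 0.0888]
eef_rot: [0.994, 0.109, 0.0, 0.001]
contact_force: [0.1, -2.8, 4.1]
opening: 0.007
finger_force: 2.0
clock: 18.98
tool_pos: [0.5609, 0.1589, 0.0763]
eef_rot: [0.994, 0.109, -0.0, -0.0]
contact_force: [-0.3, -0.7, 0.4]
opening: 0.003
finger_force: 0.4
t 18.98 jig mm 34.3 159.6 z 76.3 yaw-jig deg -0.59 zaxis [-0.     0.001 -1.   ] F [-0.3 -0.7  0.4]
clock: 19.48
tool_pos: [0.5609, 0.1586, 0.0684]
eef_rot: [0.994, 0.109, -0.0, -0.0]
contact_force: [-0.2, -0.5, 0.2]
opening: 0.001
finger_force: 0.0
t 19.48 jig mm 34.3 159.3 z 68.4 yaw-jig deg -0.59 zaxis [-0.  0. -1.] F [-0.2 -0.5  0.2]
```

```bash
python3 -m pendant '[[1,[0,0,2],[0,0,0]],[1,[0,0,2],[0,0,0]],[1,[0,0,0],[0,0,0]]]'; python3 -m pendant '[[1,[0,0,-40],[0,0,0]],[1,[0,0,-60],[0,0,0]],[1,[0,0,-60],[0,0,0]],[1,[-60,0,0],[0,0,0]],[1,[-60,0,0],[0,0,0]],[1,[-40,0,0],[0,0,0]],[1,[0,0,0],[0,0,0]],[1,[0,0,0],[0,0,0]]]'; python3 - <<'E'
from h import *
where()
t=shot('top','t6');c,P,R,m=board(t,(310,190,395,262));d=np.array(R[0])/1e3-O;print(R,d@EX*1e3,d@EY*1e3,R[2]-13.157)
s=shot('scene','s6')
a=cv2.resize(t['img'][180:300,240:400],None,fx=4,fy=4,interpolation=2);b=cv2.resize(s['img'][200:340,230:390],(640,560),interpolation=2)[40:]
o=np.vstack([a,b]);cv2.imwrite('pics/f.png',cv2.resize(o,None,fx=.59,fy=.59)[:,:,::-1])
E
```

```text
clock: 19.85
tool_pos: [0.5613, 0.1585, 0.0659]
eef_rot: [0.994, 0.109, 0.0, 0.0]
contact_force: [-1.5, 0.1, 9.8]
opening: 0.008
finger_force: 4.9
clock: 20.85
tool_pos: [0.4062, 0.1242, 0.225]
eef_rot: [0.994, 0.109, 0.001, -0.0]
contact_force: [0.2, 0.9, 0.0]
opening: 0.007
finger_force: 0.0
t 20.85 jig mm -124.2 161.1 z 225.0 yaw-jig deg -0.6 zaxis [ 0.002  0.001 -1.   ] F [0.2 0.9 0. ]
((598.7056884765625, -78.8720703125), (108.11618041992188, 154.7857208251953), 12.824524879455566) 17.038070994830456 -80.46241657710691 -0.3324751205444336
```

View pics/f.png

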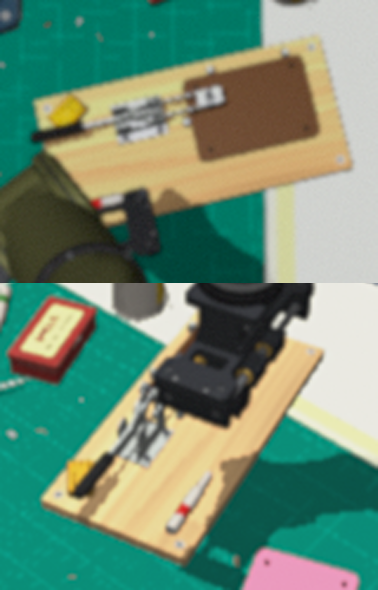

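The handle is level and met its stop at 66 mm, which is the locked height. The foot is on the board at about (208, 97), and the board measures within about 2 mm of home and square. The punch and wax block look undisturbed.

```bash
python3 -c "
from plant import r
print(r.finish_job())"
```

```text
the job is handed in; nothing more can be done
None
```

The job is handed in at about 21 s: the board measures within about 2 mm of home and square against all three pins, and the clamp handle is down on its stop at the locked height; the spindle force could not be read directly, and no verdict came back.

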